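# Close a framer's four-cap bonding press evenly

## Task

A freshly glued picture mount lies in the press: close the press evenly by pushing its four black caps down in at least two rounds, first all four about half way, then all four fully home, so that the pressure board lies flat on its seat bars. In each round work crosswise: after the first cap push the one diagonally opposite, then the other two. Leave the jar, the brush and the steel square where they are.

Things in the scene. Friction and masses are not known exactly. Their poses are not given: they have to be found in the camera images.
- press: Bonding press: fixed square steel base 200 x 200 x 30 mm; origin at the centre of its underside (table level), z up, x, y along its sides. On it four aluminium seat bars (70 mm long, one at the middle of each side), tops 40 mm above the table. Four push caps over its corners at x, y = +-65 mm, in order round it cap 1, 2, 3, 4: 1 is diagonally opposite 3, and 2 opposite 4.
- board: Loose plywood pressure board 190 x 190 x 14 mm, 0.4 kg, an 8 mm high aluminium cross on top. It is threaded on the four cap stems (2 mm play) and floats on four weak spring pads (each 1.5 to 2.7 N up), so it may tip a little meanwhile. Origin at the centre of its underside: 64 mm above the table at the start, 40 mm when flat on the seat bars.
- cap_1 (a joint): How far cap 1 (at the +x +y corner of the press) is pushed down, m. 0 = top of its travel, cap top 100 mm above the table; it starts at 0 to 0.004. At 0.004 it meets the floating board. 0.028 = fully home: board on the seat bars, cap on the board, cap top 72 mm above the table. Friction of about 7 N holds it where it is left; pushing it takes 7 to 12 N, more when it meets the stop.
- cap_1_top (a point): Centre of the flat top of cap 1, a round black plastic push cap 54 mm across, 18 mm high (flat top 48 mm across), on a vertical 16 mm steel stem on which it slides straight down. Height above the table: 0.100 m minus the joint value.
- cap_2 (a joint): How far cap 2 (at the -x +y corner of the press) is pushed down, m. 0 = top of its travel, cap top 100 mm above the table; it starts at 0 to 0.004. At 0.004 it meets the floating board. 0.028 = fully home: board on the seat bars, cap on the board, cap top 72 mm above the table. Friction of about 7 N holds it where it is left; pushing it takes 7 to 12 N, more when it meets the stop.
- cap_2_top (a point): Centre of the flat top of cap 2, a round black plastic push cap 54 mm across, 18 mm high (flat top 48 mm across), on a vertical 16 mm steel stem on which it slides straight down. Height above the table: 0.100 m minus the joint value.
- cap_3 (a joint): How far cap 3 (at the -x -y corner of the press) is pushed down, m. 0 = top of its travel, cap top 100 mm above the table; it starts at 0 to 0.004. At 0.004 it meets the floating board. 0.028 = fully home: board on the seat bars, cap on the board, cap top 72 mm above the table. Friction of about 7 N holds it where it is left; pushing it takes 7 to 12 N, more when it meets the stop.
- cap_3_top (a point): Centre of the flat top of cap 3, a round black plastic push cap 54 mm across, 18 mm high (flat top 48 mm across), on a vertical 16 mm steel stem on which it slides straight down. Height above the table: 0.100 m minus the joint value.
- cap_4 (a joint): How far cap 4 (at the +x -y corner of the press) is pushed down, m. 0 = top of its travel, cap top 100 mm above the table; it starts at 0 to 0.004. At 0.004 it meets the floating board. 0.028 = fully home: board on the seat bars, cap on the board, cap top 72 mm above the table. Friction of about 7 N holds it where it is left; pushing it takes 7 to 12 N, more when it meets the stop.
- cap_4_top (a point): Centre of the flat top of cap 4, a round black plastic push cap 54 mm across, 18 mm high (flat top 48 mm across), on a vertical 16 mm steel stem on which it slides straight down. Height above the table: 0.100 m minus the joint value.
- jar: Bystander: jar 68 mm across, 85 mm high, 0.25 kg, standing beside the press. Origin at the centre of its underside.
- brush: Bystander: glue brush lying beside the press, its length along its x. Origin at the middle of its underside.
- square: Bystander: flat steel L-square, 5 mm thick, arms 200 and 99 mm long and 28 mm wide, lying beyond the press. Origin under the middle of the long arm (along its y); the short arm leads off to +x at its -y end.

How it is judged:
By the outcome, as a careful person would: the job done as asked, in the order asked, and still so for the second after the job is handed in, with the robot touching nothing.
It also fails if it takes over 66 s, if anything falls off the work surface, if the arm or the gripper's body presses on something with over 40 N, if the wrist force passes 120 N, or if a joint passes its speed limit or range.

## Robot

A 7-joint arm with a two-finger parallel gripper is mounted at the origin on the work surface. World frame = base frame: x ahead of the robot, y to its left, z up, the work surface at z = 0. Lengths are in m, angles in rad, forces in N, time in s.
With the tool pointing down it reaches from about 0.35 to 0.9 m from the base axis. Payload 19.9 kg.
Tool frame: the origin (TCP) lies between the finger pads; the fingertips stand 14 mm ahead of it and the grasp point (between the pads) lies 5 mm behind it; z points along the fingers, y is the direction in which the jaws open and shut (so a half turn about z gives the same grasp; the last joint's range is limited). The gripper opens to 85 mm and grips with 20 to 120 N. Pads are 22 mm wide; open, the fingers measure 114 mm over their backs; the gripper's body (76 mm by 85 mm) begins 54 mm behind the grasp point. The pads swing forward as they close: fully open they stand 13 mm farther back than shut.
Start: joints at [-1.173, 0.417, -0.01, 1.614, 0.005, 1.111, -0.053], TCP at [0.266, 0.566, 0.245] pointing down, gripper open.
Joint ranges: [-2.81, 2.81], [-0.39, 2.02], [-1.27, 1.25], [0.06, 2.57], [-1.19, 4.33], [0.19, 2], [-2.82, 2.82]. Speed limits (rad/s): [1.89, 1.89, 2.39, 2.39, 3.01, 3.01, 3.01].

## Interface

Orientations are given as a unit quaternion [x, y, z, w].
In Python, from station import manip gives the robot as it stands.
- The arm moves only by the tool play_rows, never from a script. Its argument "series" is a list of rows, each a list of 5 numbers: the closure, from 0 (fully open) to 1 (shut), then the shift along the tool's x, y, z in mm, then the turn about the tool's z in degrees. A call has 1 to 8 rows; each row is the pose to reach, as a shift and turn from the pose commanded when the call began, along the tool's axes at that moment; what a row does not reach only later rows make up. A row lasts 1/12 s, in which the tool goes at most 41.7 mm and 7.16 degrees, less where a joint would pass 70% of its speed; a pose out of reach is approached as far as the arm can. A call with a gripper value outside its range is refused whole. The fingers move at their own pace and stop on an object; "newtons" is the grip in N (left out, the last holds). Time passes only in rows, so rows that repeat a pose let the fingers close. It gives the time, the measured TCP pose, the force and the opening at its end, in the units of the state.
- manip.sense(): the state, without advancing time (a new reading comes with each control period).
- manip.camera(name): name is "scene" or "top" or "wrist"; returns a dict with "image" (480x640x3 uint8, red, green, blue), "depth" (480x640 float32, m along the optical axis (not along the pixel's ray), 0 where there is no reading), "fx", "fy", "cx", "cy" (pixels), "dist_coeffs" ([k1, k2, p1, p2, k3] as OpenCV has them; the pictures are not rectified), "rvec" (rotation vector, rad) and "tvec" (3), from world to camera coordinates, as OpenCV has them; the wrist camera has in their place "tool_from_camera" (4x4, takes a point from camera to tool coordinates, whose origin is the TCP and whose axes are the flange's). Camera axes: x right, y down, z forward; pixel columns grow to the right and rows downward; lengths in m; the calibration is good to about 2 mm. A picture is of the moment at which its call begins: read the wrist's pose just before it.
- manip.close_job(): hands the job in, once; it reports no verdict.
The state is a dict: "clock": time; "joints": joint angles; "qvel": joint speeds; "effort": joint torques, N m; "eef_pos": TCP position; "eef_rot": TCP orientation; "force": force on the tool from outside, world axes, zero at the start; "wrist_torque": the same for the moment, N m; "width": finger opening in m.
Only numpy, scipy, OpenCV 4.12 (cv2) and the standard library are available. Lean on these libraries where they do the work, as an engineer would, in place of code of your own. Each camera call takes 0.05 s, during which the arm holds its last target. There are 200 camera calls.

## Working session

There is one attempt and no reset: what is moved stays moved. The work goes in short steps, Python scripts to look and compute and a tool call to move; the robot and the scene stay as the last step left them, time stands still between calls to the robot, and variables do not carry over. Pictures are saved under pics/ and viewed, about 8 in all and at most 12, crops included, and the job is handed in when it is done.

Besides the shell and the picture viewer there is one more tool, called after "Emit:" as name(argument=value, ...), one argument or row to a line, values as JSON. play_rows: Moves the arm, as the interface text tells. Its arguments: {"type":"object","properties":{"series":{"type":"array"},"newtons":{"type":"number"}},"required":["series"]}

```bash
mkdir -p pics; cat > h.py <<'E'
import numpy as np, cv2
from station import manip
def cloud(c):
    v,u=np.mgrid[0:480,0:640]; K=np.array([[c['fx'],0,c['cx']],[0,c['fy'],c['cy']],[0,0,1.]])
    n=cv2.undistortPoints(np.stack([u,v],-1).reshape(-1,1,2).astype(float),K,np.array(c['dist_coeffs'])).reshape(480,640,2)
    d=c['depth']; P=np.dstack([n*d[...,None],d])
    R=cv2.Rodrigues(np.array(c['rvec'],float))[0]
    return (P-np.ravel(c['tvec']))@R
E
python3 - <<'E'
from h import *
s=manip.sense(); print({k:np.round(v,3) for k,v in s.items()})
for n in('top','scene'):
    c=manip.camera(n); cv2.imwrite(f'pics/{n}0.png',c['image'][...,::-1]); np.savez(f'{n}0.npz',img=c['image'],P=cloud(c),d=c['depth'])
E
```

```text
{'clock': np.float64(0.0), 'joints': array([-1.174,  0.418, -0.01 ,  1.614,  0.005,  1.111, -0.053]), 'qvel': array([-0.   , -0.   , -0.   ,  0.001, -0.   ,  0.   , -0.001]), 'effort': array([-1.0000e-03, -8.6446e+01,  6.7900e-01, -4.3492e+01,  1.9000e-02,
        7.0000e-03, -0.0000e+00]), 'eef_pos': array([0.265, 0.565, 0.245]), 'eef_rot': array([ 0.218,  0.976, -0.001, -0.   ]), 'force': array([ 0.696, -0.543,  0.091]), 'wrist_torque': array([0.015, 0.017, 0.006]), 'width': np.float64(0.085)}
```

View pics/top0.png

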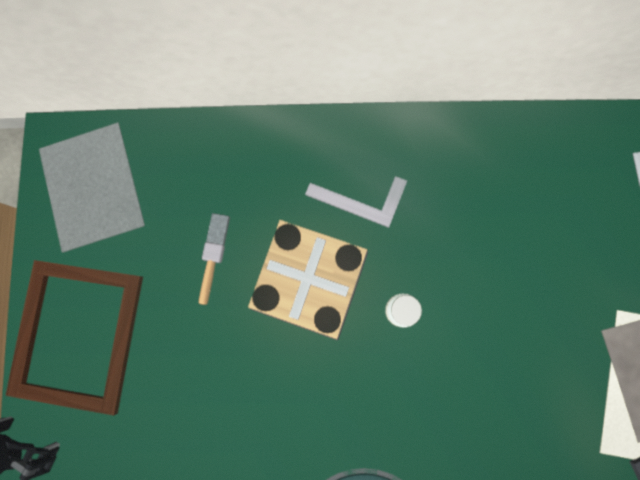

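View pics/scene0.png

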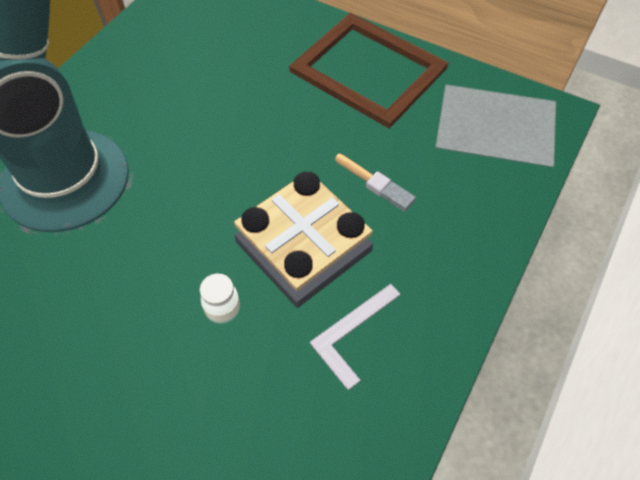

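The top view shows the press centred near (308,278), with caps at (288,237), (348,257), (327,319) and (266,297). The jar is at (403,310), the brush at (212,258) and the square near (360,200). Next I measure the caps.

```bash
python3 - <<'E'
from h import *
from scipy.spatial.transform import Rotation as R
for n in('top','scene'):
    f=np.load(n+'0.npz'); P,img=f['P'],f['img'].astype(int)
    seeds=[(288,237),(348,257),(327,319),(266,297)] if n=='top' else [(306,183),(255,219),(298,264),(350,225)]
    m=((img.max(2)<60)&(P[...,2]>.08)&(P[...,2]<.125)&(f['d']>0)).astype(np.uint8)
    _,l,st,ce=cv2.connectedComponentsWithStats(m)
    for u,v in seeds:
        k=l[v,u]; q=P[l==k]; t=q[q[:,2]>np.median(q[:,2])-.004]
        print(n,(u,v),k,len(q),'ctr',np.round((t[:,:2].min(0)+t[:,:2].max(0))/2,4),'mean',np.round(t.mean(0),4),'ext',np.round(np.ptp(t[:,:2],axis=0),3))
    if n=='top':
        for nm,(u,v) in dict(jar=(403,310),sq=(385,215),brush=(212,258)).items(): print(nm,np.round(P[v,u],3))
s=manip.sense(); print(R.from_quat(s['eef_rot']).as_matrix().round(4))
E
```

```text
top (288, 237) 1 223 ctr [0.6255 0.1521] mean [0.6283 0.1546 0.1006] ext [0.036 0.043]
top (348, 257) 0 306808 ctr [0.6731 0.1251] mean [0.5197 0.0805 0.0129] ext [1.131 1.555]
top (327, 319) 0 306808 ctr [0.6731 0.1251] mean [0.5197 0.0805 0.0129] ext [1.131 1.555]
top (266, 297) 0 306808 ctr [0.6731 0.1251] mean [0.5197 0.0805 0.0129] ext [1.131 1.555]
jar [ 0.472 -0.079  0.085]
sq [ 0.681 -0.057  0.005]
brush [0.587 0.324 0.02 ]
scene (306, 183) 9 443 ctr [0.4998 0.1921] mean [0.5002 0.1913 0.0997] ext [0.051 0.05 ]
scene (255, 219) 16 483 ctr [0.4558 0.0693] mean [0.4565 0.0689 0.096 ] ext [0.05  0.049]
scene (298, 264) 18 532 ctr [0.5789 0.0257] mean [0.5789 0.0252 0.0976] ext [0.051 0.048]
scene (350, 225) 17 497 ctr [0.6221 0.1483] mean [0.6225 0.1477 0.1   ] ext [0.049 0.052]
[[-9.053e-01  4.249e-01 -4.000e-04]
 [ 4.249e-01  9.053e-01 -1.000e-03]
 [-1.000e-04 -1.100e-03 -1.000e+00]]
```

The scene camera gives all four caps cleanly: A (0.500,0.192), B (0.456,0.069), C (0.579,0.025) and D (0.622,0.148). They form a 130 mm square with 96–100 mm tops, which matches the spec. I'll move above A with the fingers shut.

Emit:
play_rows(
  series=[
    [1, -35, -22, 0, 0],
    [1, -70, -45, 0, 0],
    [1, -105, -67, 0, 0],
    [1, -140, -90, 0, 0],
    [1, -175, -112, 0, 0],
    [1, -210, -135, 0, 0],
    [1, -245, -157, 0, 0],
    [1, -280, -180, 0, 0],
  ],
  newtons=40,
)

```text
clock: 0.77
eef_pos: [0.443, 0.2821, 0.2453]
eef_rot: [0.218, 0.976, -0.0, -0.0]
force: [1.9, 0.9, 0.1]
width: 0.0002
```

Emit:
play_rows(
  series=[
    [1, -30, -20, 20, 0],
    [1, -60, -40, 40, 0],
    [1, -91, -58, 60, 0],
    [1, -91, -58, 80, 0],
    [1, -91, -58, 100, 0],
    [1, -91, -58, 115, 0],
    [1, -91, -58, 115, 0],
    [1, -91, -58, 115, 0],
  ],
)

```text
clock: 1.43
eef_pos: [0.4998, 0.1927, 0.13]
eef_rot: [0.218, 0.976, -0.001, -0.001]
force: [0.9, 1.0, 0.7]
width: -0.0003
```

Emit:
play_rows(
  series=[
    [1, 0, 0, 8, 0],
    [1, 0, 0, 13, 0],
    [1, 0, 0, 16, 0],
    [1, 0, 0, 18, 0],
    [1, 0, 0, 20, 0],
    [1, 0, 0, 22, 0],
    [1, 0, 0, 22, 0],
  ],
)

```text
clock: 2.02
eef_pos: [0.5002, 0.193, 0.1084]
eef_rot: [0.218, 0.976, 0.0, 0.0]
force: [-0.4, -0.6, -0.5]
width: 0.0
```

Emit:
play_rows(
  series=[
    [1, 0, 0, 2, 0],
    [1, 0, 0, 4, 0],
    [1, 0, 0, 6, 0],
  ],
)

```text
clock: 2.27
eef_pos: [0.5003, 0.193, 0.1027]
eef_rot: [0.218, 0.976, 0.0, 0.0]
force: [-3.0, -1.3, 8.1]
width: 0.0
```

```bash
cat > look.py <<'E'
from h import *
import sys
C=dict(A=(.500,.192),B=(.4562,.069),C=(.579,.0255),D=(.622,.148))
c=manip.camera('scene'); P=cloud(c); im=c['image'].astype(int)
for k,p in C.items():
    m=(np.hypot(*np.moveaxis(P[...,:2]-p,-1,0))<.018)&(im.max(2)<60)&(P[...,2]<.11)&(P[...,2]>.06)
    z=P[m][:,2]; print(k,len(z),np.round(np.percentile(z,[25,50,75]),4) if len(z) else '')
s=manip.sense(); print(s['clock'],np.round(s['eef_pos'],4),np.round(s['force'],1))
if len(sys.argv)>1: cv2.imwrite(f'pics/{sys.argv[1]}.png',cv2.resize(c['image'][130:330,180:440,::-1],None,fx=3,fy=3))
E
python3 look.py s1
```

```text
A 118 [0.0875 0.0893 0.0917]
B 232 [0.0952 0.0964 0.0974]
C 263 [0.0967 0.0978 0.0993]
D 237 [0.0989 0.1002 0.1015]
2.3167 [0.5002 0.1931 0.1024] [-1.5  0.3  5.6]
```

View pics/s1.png

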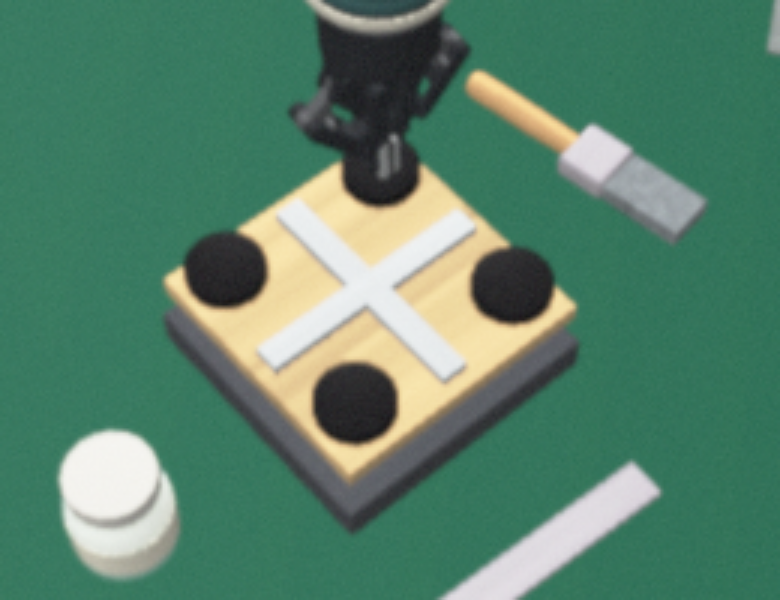

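Picture s1 shows the shut fingers standing on cap A (at about (380,165) in the crop). The board is intact and nothing else has been touched. The tip height agrees with the depth reading (0.0885). I'll finish A's half travel, then go diagonally to C.

Emit:
play_rows(
  series=[
    [1, 0, 0, 2.5, 0],
    [1, 0, 0, 2.5, 0],
    [1, 0, 0, -10, 0],
    [1, 0, 0, -28, 0],
    [1, -35, -29, -28, 0],
    [1, -70, -58, -28, 0],
    [1, -106, -88, -28, 0],
    [1, -142, -117, -28, 0],
  ],
)

```text
clock: 2.98
eef_pos: [0.5721, 0.0406, 0.1307]
eef_rot: [0.217, 0.976, 0.0, 0.0]
force: [1.2, 0.8, -0.2]
width: -0.0001
```

Emit:
play_rows(
  series=[
    [1, 0, 0, 0, 0],
    [1, 0, 0, 10, 0],
    [1, 0, 0, 16, 0],
    [1, 0, 0, 20, 0],
    [1, 0, 0, 24, 0],
    [1, 0, 0, 28, 0],
    [1, 0, 0, 30.5, 0],
    [1, 0, 0, 30.5, 0],
  ],
)

```text
clock: 3.65
eef_pos: [0.5709, 0.0432, 0.0991]
eef_rot: [0.217, 0.976, -0.0, -0.0]
force: [-0.8, -0.4, 0.3]
width: -0.0005
```

```bash
python3 look.py
```

```text
A 0 
B 227 [0.0952 0.0965 0.0977]
C 252 [0.0836 0.0852 0.0864]
D 231 [0.0986 0.0999 0.1012]
3.7 [0.5709 0.0434 0.0993] [ 0.4 -0.8  0.2]
```

C is down 14.4 mm, but the lateral move fell short by 19 mm because the rows hit the speed limit. I'll leave more rows per move from here. On to D.

Emit:
play_rows(
  series=[
    [1, 0, 0, -15, 0],
    [1, 0, 0, -31, 0],
    [1, -1, 39, -31, 0],
    [1, -2, 78, -31, 0],
    [1, -2, 116.5, -31, 0],
    [1, -2, 116.5, -31, 0],
    [1, -2, 116.5, -31, 0],
    [1, -2, 116.5, -31, 0],
  ],
)

```text
clock: 4.37
eef_pos: [0.6221, 0.1473, 0.1303]
eef_rot: [0.217, 0.976, -0.0, -0.0]
force: [-0.3, -0.1, 0.8]
width: -0.0001
```

```bash
python3 look.py
```

```text
A 203 [0.0849 0.0862 0.0874]
B 223 [0.0951 0.0964 0.0976]
C 259 [0.0834 0.0848 0.0862]
D 168 [0.0984 0.1001 0.1012]
4.4167 [0.6222 0.1465 0.1305] [-0.5 -0.5 -0. ]
```

Push D, rise, and go to B.

Emit:
play_rows(
  series=[
    [1, 0, 0, 10, 0],
    [1, 0, 0, 16, 0],
    [1, 0, 0, 20, 0],
    [1, 0, 0, 24, 0],
    [1, 0, 0, 28, 0],
    [1, 0, 0, 30.5, 0],
    [1, 0, 0, 30.5, 0],
  ],
)

```text
clock: 5.0
eef_pos: [0.6224, 0.1461, 0.0995]
eef_rot: [0.218, 0.976, -0.0, -0.0]
force: [0.2, -0.1, 1.2]
width: 0.0002
```

Emit:
play_rows(
  series=[
    [1, 0, 0, -15, 0],
    [1, 0, 0, -31, 0],
    [1, 29, -35, -31, 0],
    [1, 58, -70, -31, 0],
    [1, 87, -105, -31, 0],
    [1, 116, -141, -31, 0],
    [1, 116, -141, -31, 0],
    [1, 116, -141, -31, 0],
  ],
)

```text
clock: 5.67
eef_pos: [0.4545, 0.0666, 0.1312]
eef_rot: [0.219, 0.976, -0.0, -0.001]
force: [0.9, 0.4, -0.1]
width: -0.0001
```

```bash
python3 look.py
```

```text
A 202 [0.0848 0.0863 0.0874]
B 178 [0.095  0.0963 0.0976]
C 261 [0.0839 0.085  0.0863]
D 235 [0.084  0.0853 0.0866]
5.7167 [0.4567 0.0677 0.1315] [ 0.5  0.7 -0. ]
```

Emit:
play_rows(
  series=[
    [1, 0, 0, 10, 0],
    [1, 0, 0, 18, 0],
    [1, 0, 0, 22, 0],
    [1, 0, 0, 25, 0],
    [1, 0, 0, 28, 0],
    [1, 0, 0, 31, 0],
    [1, 0, 0, 31, 0],
  ],
)

```text
clock: 6.3
eef_pos: [0.4581, 0.0687, 0.0994]
eef_rot: [0.218, 0.976, -0.0, -0.0]
force: [0.7, 0.1, 0.0]
width: -0.0002
```

Emit:
play_rows(
  series=[
    [1, 0, 0, -15, 0],
    [1, 0, 0, -31, 0],
    [1, 4, 35, -31, 0],
    [1, 8, 70, -31, 0],
    [1, 12, 105, -31, 0],
    [1, 13, 130, -31, 0],
    [1, 13, 130, -31, 0],
    [1, 13, 130, -31, 0],
  ],
)

```text
clock: 6.97
eef_pos: [0.5012, 0.1928, 0.1304]
eef_rot: [0.217, 0.976, -0.0, -0.0]
force: [-0.4, -0.9, 0.1]
width: -0.0002
```

```bash
python3 look.py s2
```

```text
A 191 [0.0843 0.0858 0.0872]
B 226 [0.0846 0.0855 0.0866]
C 259 [0.084  0.0853 0.0865]
D 235 [0.0842 0.0853 0.0867]
7.0167 [0.501  0.1915 0.1305] [-0.4 -0.1 -0.5]
```

View pics/s2.png

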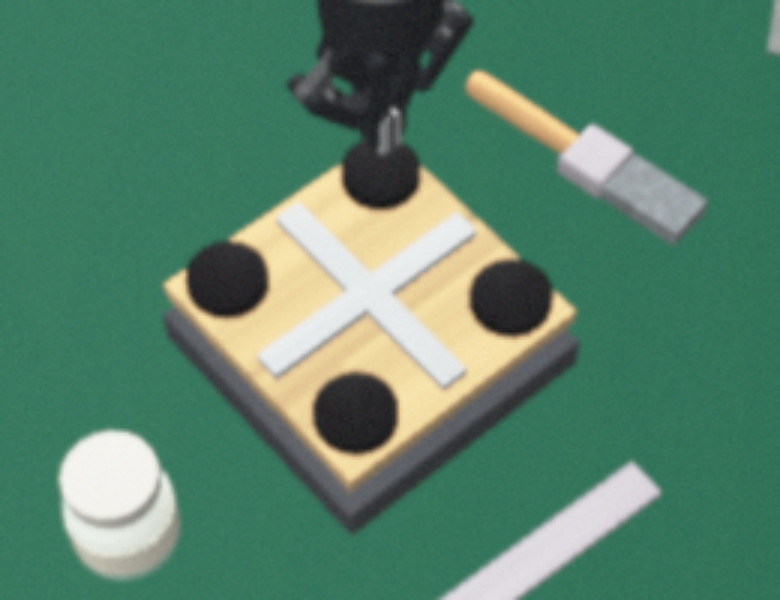

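All four caps are even at 14.5 mm, and picture s2 shows the board level with the jar, brush and square unmoved. Round 2 starts with A, watching the force near the stop.

Emit:
play_rows(
  series=[
    [1, 0, 0, 15, 0],
    [1, 0, 0, 25, 0],
    [1, 0, 0, 30, 0],
    [1, 0, 0, 34, 0],
    [1, 0, 0, 37, 0],
    [1, 0, 0, 40, 0],
    [1, 0, 0, 43, 0],
    [1, 0, 0, 44, 0],
  ],
)

```text
clock: 7.68
eef_pos: [0.5007, 0.1906, 0.0871]
eef_rot: [0.218, 0.976, -0.001, -0.001]
force: [-6.3, -4.9, 10.2]
width: 0.0005
```

Emit:
play_rows(
  series=[
    [1, 0, 0, 0.5, 0],
    [1, 0, 0, 1, 0],
    [1, 0, 0, 1, 0],
  ],
)

```text
clock: 7.93
eef_pos: [0.5008, 0.1906, 0.0863]
eef_rot: [0.218, 0.976, -0.001, -0.001]
force: [-3.2, -1.7, 3.9]
width: 0.0
```

Emit:
play_rows(
  series=[
    [1, 0, 0, 0.5, 0],
    [1, 0, 0, 1, 0],
    [1, 0, 0, 1, 0],
  ],
)

```text
clock: 8.18
eef_pos: [0.5009, 0.1908, 0.0859]
eef_rot: [0.218, 0.976, -0.0, -0.0]
force: [-8.6, -4.2, 17.9]
width: -0.0003
```

```bash
python3 look.py
```

```text
A 121 [0.0714 0.0735 0.0874]
B 233 [0.0842 0.0856 0.0867]
C 259 [0.0837 0.0849 0.0858]
D 235 [0.0842 0.0855 0.0865]
8.2333 [0.5009 0.1908 0.0858] [-8.1 -4.  17.9]
```

A is at its stop: 18 N static, TCP 0.0859, so the tip is at 0.072. Next is the diagonal, C.

Emit:
play_rows(
  series=[
    [1, 0, 0, -20, 0],
    [1, 0, 0, -46, 0],
    [1, -30, -25, -46, 0],
    [1, -60, -50, -46, 0],
    [1, -90, -75, -46, 0],
    [1, -120, -100, -46, 0],
    [1, -141, -117, -46, 0],
    [1, -141, -117, -46, 0],
  ],
)

```text
clock: 8.9
eef_pos: [0.5808, 0.0189, 0.1315]
eef_rot: [0.221, 0.975, -0.001, 0.001]
force: [-0.2, -0.7, 0.2]
width: -0.0002
```

Emit:
play_rows(
  series=[
    [1, 0, 0, 0, 0],
    [1, 0, 0, 0, 0],
  ],
)

```text
clock: 9.07
eef_pos: [0.5789, 0.0261, 0.1312]
eef_rot: [0.218, 0.976, 0.0, -0.0]
force: [-0.6, 1.3, 0.1]
width: 0.0001
```

Emit:
play_rows(
  series=[
    [1, 0, 0, 15, 0],
    [1, 0, 0, 25, 0],
    [1, 0, 0, 30, 0],
    [1, 0, 0, 34, 0],
    [1, 0, 0, 37, 0],
    [1, 0, 0, 40, 0],
    [1, 0, 0, 43, 0],
    [1, 0, 0, 45, 0],
  ],
)

```text
clock: 9.73
eef_pos: [0.5787, 0.0267, 0.0863]
eef_rot: [0.217, 0.976, 0.0, -0.001]
force: [-7.4, 2.0, 9.5]
width: 0.0004
```

Emit:
play_rows(
  series=[
    [1, 0, 0, 0.5, 0],
    [1, 0, 0, 1, 0],
    [1, 0, 0, 1, 0],
  ],
)

```text
clock: 9.98
eef_pos: [0.5787, 0.0267, 0.086]
eef_rot: [0.217, 0.976, 0.0, -0.001]
force: [-9.2, 2.4, 16.9]
width: -0.0001
```

```bash
python3 look.py
```

```text
A 0 
B 228 [0.0839 0.0852 0.0864]
C 136 [0.071  0.0727 0.0755]
D 235 [0.0843 0.0854 0.0867]
10.0333 [0.5787 0.0267 0.086 ] [-9.8  1.4 16.8]
```

C is home. Next is D.

Emit:
play_rows(
  series=[
    [1, 0, 0, -20, 0],
    [1, 0, 0, -46, 0],
    [1, 3, 32, -46, 0],
    [1, 6, 64, -46, 0],
    [1, 9, 96, -46, 0],
    [1, 12, 128, -46, 0],
    [1, 12, 128, -46, 0],
    [1, 12, 128, -46, 0],
  ],
)

```text
clock: 10.7
eef_pos: [0.6226, 0.1493, 0.131]
eef_rot: [0.216, 0.976, 0.0, -0.0]
force: [0.1, -1.5, 1.0]
width: -0.0003
```

Emit:
play_rows(
  series=[
    [1, 0, 0, 15, 0],
    [1, 0, 0, 25, 0],
    [1, 0, 0, 30, 0],
    [1, 0, 0, 34, 0],
    [1, 0, 0, 37, 0],
    [1, 0, 0, 40, 0],
    [1, 0, 0, 43, 0],
    [1, 0, 0, 45, 0],
  ],
)

```text
clock: 11.37
eef_pos: [0.6225, 0.1461, 0.0864]
eef_rot: [0.218, 0.976, -0.0, -0.0]
force: [-5.3, -3.1, 6.2]
width: -0.0001
```

Emit:
play_rows(
  series=[
    [1, 0, 0, 0.5, 0],
    [1, 0, 0, 1, 0],
    [1, 0, 0, 1, 0],
  ],
)

```text
clock: 11.62
eef_pos: [0.6225, 0.1461, 0.0861]
eef_rot: [0.218, 0.976, -0.0, -0.0]
force: [-8.0, -2.5, 12.5]
width: 0.0004
```

```bash
python3 look.py
```

```text
A 199 [0.071  0.0722 0.0737]
B 229 [0.0839 0.0854 0.0865]
C 257 [0.0711 0.0721 0.0735]
D 109 [0.0713 0.0728 0.0838]
11.6667 [0.6225 0.1461 0.0861] [-7.6 -2.7 13.3]
```

Emit:
play_rows(
  series=[
    [1, 0, 0, 0.7, 0],
    [1, 0, 0, 0.7, 0],
  ],
)

```text
clock: 11.83
eef_pos: [0.6226, 0.1461, 0.086]
eef_rot: [0.218, 0.976, -0.0, -0.0]
force: [-11.6, -4.3, 22.7]
width: 0.0006
```

Emit:
play_rows(
  series=[
    [1, 0, 0, -20, 0],
    [1, 0, 0, -46, 0],
    [1, 29, -35, -46, 0],
    [1, 58, -70, -46, 0],
    [1, 87, -105, -46, 0],
    [1, 118, -140, -46, 0],
    [1, 118, -140, -46, 0],
    [1, 118, -140, -46, 0],
  ],
)

```text
clock: 12.5
eef_pos: [0.4533, 0.0684, 0.1309]
eef_rot: [0.219, 0.976, -0.0, -0.001]
force: [1.6, -0.5, -0.1]
width: 0.0001
```

Emit:
play_rows(
  series=[
    [1, 0, 0, 0, 0],
    [1, 0, 0, 20, 0],
    [1, 0, 0, 29, 0],
    [1, 0, 0, 33, 0],
    [1, 0, 0, 37, 0],
    [1, 0, 0, 40, 0],
    [1, 0, 0, 43, 0],
    [1, 0, 0, 45, 0],
  ],
)

```text
clock: 13.17
eef_pos: [0.457, 0.0705, 0.0857]
eef_rot: [0.218, 0.976, -0.0, -0.0]
force: [-13.7, -1.4, 53.5]
width: 0.0001
```

Emit:
play_rows(
  series=[
    [1, 0, 0, 0.5, 0],
    [1, 0, 0, 1, 0],
    [1, 0, 0, 1, 0],
  ],
)

```text
clock: 13.42
eef_pos: [0.457, 0.0704, 0.0858]
eef_rot: [0.218, 0.976, 0.0, -0.0]
force: [-12.1, -1.0, 36.7]
width: -0.0004
```

```bash
python3 look.py
```

```text
A 205 [0.0711 0.0723 0.0736]
B 135 [0.0716 0.0731 0.0868]
C 258 [0.0713 0.0723 0.0736]
D 227 [0.0711 0.0723 0.0737]
13.4667 [0.457  0.0705 0.0858] [-11.8  -0.9  36.6]
```

B is home too, with a brief 53 N on the fingertips at the stop. Now I retreat and check.

Emit:
play_rows(
  series=[
    [1, 0, 0, -15, 0],
    [1, 0, 0, -45, 0],
    [1, 0, 0, -80, 0],
    [1, 0, 0, -115, 0],
    [1, 0, 0, -150, 0],
    [1, 0, 0, -150, 0],
    [1, 0, 0, -150, 0],
  ],
)

```text
clock: 14.05
eef_pos: [0.4576, 0.0706, 0.2365]
eef_rot: [0.218, 0.976, 0.001, 0.002]
force: [-0.2, -0.8, -0.9]
width: 0.0002
```

```bash
python3 look.py s3; python3 - <<'E'
from h import *
c=manip.camera('scene');P=cloud(c)
ctr=np.array([.5394,.1086]); th=np.arctan2(.123,.0438)
r=P[...,:2]-ctr; x=r@[np.cos(th),np.sin(th)]; y=r@[-np.sin(th),np.cos(th)]
for n,(a,b) in dict(e=(80,0),w=(-80,0),n=(0,80),s=(0,-80)).items():
  for sg in(-1,1):
    X,Y=(a/1e3,sg*.025) if b==0 else (sg*.025,b/1e3)
    m=(abs(x-X)<.008)&(abs(y-Y)<.008)&(c['depth']>0)
    print(n,sg,m.sum(),np.round(np.median(P[m][:,2]),4) if m.any() else '')
E
```

```text
A 206 [0.0711 0.0724 0.0737]
B 225 [0.071  0.0723 0.0736]
C 253 [0.0709 0.0723 0.0738]
D 228 [0.0711 0.072  0.0732]
14.1 [0.4568 0.0704 0.235 ] [-0.1 -0.3 -0.6]
e -1 38 0.0548
e 1 49 0.0548
w -1 65 0.0539
w 1 716 0.4345
n -1 45 0.055
n 1 55 0.0545
s -1 60 0.0539
s 1 60 0.0546
```

View pics/s3.png

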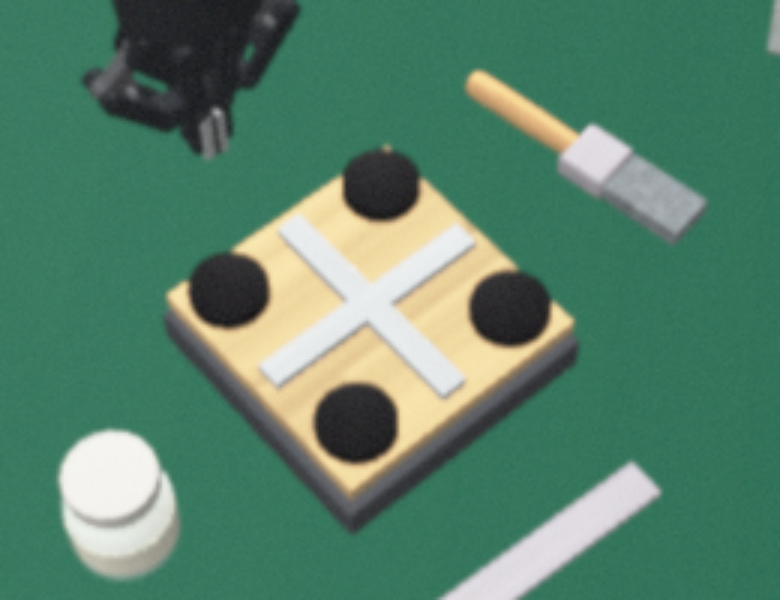

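Picture s3 shows the board flat on its seat with all four caps down at 72 mm. The board top is at 54–55 mm, against 54 expected, and the jar, brush and square are where they were. Handing in.

```bash
python3 -c "
from station import manip; print(manip.close_job())"
```

```text
the job is handed in; nothing more can be done
None
```

The press is closed: I pushed the four caps down in two crosswise rounds with the shut fingertips, and handed the job in at about 14 s. Both rounds went in the order A, C (diagonally opposite), D, B. The first round took each cap to about 14.5 mm, the second fully home.

**Last checks:**
- **Caps:** all four tops read 72 mm, which is fully home.
- **Board:** its top read 54–55 mm at seven of the eight points checked, against 54 mm when flat. The eighth point was hidden by the gripper.
- **Bystanders:** in the last picture the jar, the brush and the visible part of the square look unmoved. I did not measure them again.

**What went less cleanly:**
- The first push on C landed about 19 mm off the cap's centre, still on its flat top, and it went down the normal distance.
- On the last push the force reading was 53.5 N as cap B met its stop. This was on the fingertips, and it is over the 40 N figure set for the arm and gripper body. It is well under the 120 N wrist limit.

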